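Stand the top-heavy glass column in its guard stand and bolt it in

TASK

Put the glass column with the blue cap into the green guard stand. Draw the stand's bolt fully back by its red grip, lift the column off the sloping wooden rest and set it down upright in the middle of the round black pad, between the arms of the fork; let go slowly and gently, without dropping it, and watch for a couple of seconds that it stands still by itself without leaning on the fork. Then push the bolt fully home in front of it until it clicks, let go, and leave the column standing still and the other flasks, bottles and jars where they are.

Things in the scene. Friction and masses are not known exactly. Their poses are not given: they have to be found in the camera images.
- column: clear glass column, one rigid piece, 255 tall, 0.18 to 0.28 kg: black foot disc 36 across, 9 thick; tube 22 across from 9 to 169 above the underside; bulb 50 across centred 190 up; blue cap 215 to 255. Top-heavy: centre of mass about 130 up, it topples at 8 degrees of lean. Origin: middle of the flat underside; z runs up to the cap. At the start it leans 25 degrees in the wooden rest
- column_cap (a point): point on the column's axis inside the blue ribbed cap, 240 above the underside. The cap is 30 across, from 215 to 255 up: the place to grip. z points along the column, out through the cap
- rest: fixed sloping wooden rest, board 150 x 90 x 14; origin: middle of the board's underside. The column leans towards the rest's +x on a plank that ends 158 up the column; its foot (underside's middle at x -45, z 40) stands on a ledge between two low cheeks, its tube lies in an open notch. Lifting it straight up, or towards the rest's -x, takes it out freely
- stand: fixed guard stand: green base plate 125 (x) x 150 (y) x 12, 112 tall in all; origin: underside of the plate, below the pad's middle. Its open front looks to its -x, the bolt comes in from its +y side. Two posts at x -22 carry the bolt's keeper and guide (to height 108); the way in between them is free from y -28 to +35
- stand_seat (a point): middle of the top of the round black rubber pad, 52 across, 15 above the table, slightly soft; axes as stand. The middle of the column's underside belongs here. (High above, a hood's front panel hangs at world x 0.38 m from z 0.9 m up, along the whole bench: keep the arm's elbow clear of it)
- fork: the stand's fixed aluminium U-shaped fork: inner faces at y +-16.5 and x +16.5 from the pad's middle, arm ends at x -10, height 90 to 102. The 33 gap is narrower than the column's foot (36): the column must come in from the stand's -x side with its foot below and its bulb above the fork. Origin and axes as stand
- bolt (a joint): sliding bolt, steel bar 10 x 12 along the stand's y at x -22.5, height 90 to 102, in front of the column. 0 m: fully home, tip in the keeper; grows as it is drawn out to the stand's +y, stop at 0.065; the gap is clear from 0.055. Slides with 1 to 2 N, stays where left; over the last 3 mm a spring ball snaps into a groove and holds it home (about 6 N to draw it out again). Starts partly drawn
- bolt_grip (a point): point 138 above the table on the axis of the bolt's upright round red grip (14 across, from 102 to 152 above the table); moves with the bolt. In the stand's axes it is at x -22.5 and y 95 plus the bolt's value. axes as stand
- conical_flask: the clear conical flask with a glass stopper and white crystals, 81 x 81 x 180, standing behind the stand; origin: middle of its underside. Bystander: leave it alone
- brown_low: small brown bottle with a black cap, 43 x 43 x 96, standing behind the stand; origin: middle of its underside. Bystander: leave it alone
- jar_grey: small round glass jar with grey contents, 47 across, 46 tall, standing behind the stand; origin: middle of its underside. Bystander: leave it alone
- jar_brown: small brown glass jar, 35 across, 56 tall, standing at the back left; origin: middle of its underside. Bystander: leave it alone
Things that resemble listed ones, but are neither listed nor needed, are in the scene too. There is more than one size of the rest; the one meant has the size given above.

How it is judged:
By the outcome, as a careful person would: the job done as asked, in the order asked, and still so for the second after the job is handed in, with the robot touching nothing.
It also fails if it takes over 61 s, if anything falls off the work surface, if the arm or the gripper's body presses on something with over 40 N, if the wrist force passes 120 N, or if a joint passes its speed limit or range.

ROBOT

A 6-joint arm with a two-finger parallel gripper is mounted at the origin on a cart in front of the work surface, level with it; the furniture and walls round the work are solid. World frame = base frame: x ahead of the robot, y to its left, z up, the work surface at z = 0. Lengths are in m, angles in rad, forces in N, time in s.
With the tool pointing down it reaches from about 0.375 to 0.9 m from the base axis. Payload 3.1 kg.
Tool frame: the origin (TCP) lies at the very end of the fingers, on their centre line; the grasp point (between the pads) lies 19 mm behind it; z points along the fingers, y is the line along which they close (so a half turn about z gives the same grasp; the last joint's range is limited). The gripper opens to 85 mm and grips with 20 to 120 N. Pads are 22 mm wide; open, the fingers measure 114 mm over their backs; the gripper's body (76 mm by 85 mm) begins 54 mm behind the grasp point. The pads swing forward as they close: fully open they stand 13 mm farther back than shut.
Start: joints at [-1.319, 0.527, 1.433, -0, 1.181, -0.178], TCP at [0.26, -0.568, 0.231] pointing down, gripper open.
Joint ranges: [-3.08, 3.08], [-0.75, 2.2], [0.22, 2.44], [-1.43, 4.57], [0, 2.65], [-2.85, 2.85]. Speed limits (rad/s): [2.79, 2.79, 3.14, 3.14, 3.14, 3.14].

INTERFACE

Orientations are given as a unit quaternion [w, x, y, z].
In Python, from workcell import arm gives the robot as it stands.
- The arm moves only by the tool apply_moves, never from a script. Its argument "targets" is a list of rows, each a list of 7 numbers: the shift along the tool's x, y, z in units of 25 mm (1.0 is 25 mm), then the turn, a rotation vector about the tool's x, y, z in units of 8 degrees (1.0 is 8 degrees), then the finger opening in mm, from 0 to 85.4. A call has 1 to 20 rows; each row shifts and turns the commanded pose from where the row before left it, along the tool's axes as they then stand; what a row does not reach is not made up. A row lasts 1/10 s, in which the tool goes at most 50 mm and 8.59 degrees, less where a joint would pass 70% of its speed; a pose out of reach is approached as far as the arm can. A call is refused whole if a number of a shift passes 1 or a number of a turn 1, either way. A call with a gripper value outside its range is refused whole. The fingers move at their own pace and stop on an object; "grip_force" is the grip in N (left out, the last holds). Time passes only in rows, so rows that do not move let the fingers close. It gives the time, the measured TCP pose, the force, the opening and the grip force at its end, in the units of the state.
- arm.get_state(): the state, without advancing time (a new reading comes with each control period).
- arm.snapshot(name): name is "side" or "top" or "wrist"; returns a dict with "img" (384x512x3 uint8, blue, green, red), "camera_matrix" (3x3 intrinsics, pixels), "world_from_camera" (4x4, takes a point from camera to world coordinates). Camera axes: x right, y up, looking along -z (the intrinsics and any distortion apply to the point x, -y, -z); pixel columns grow to the right and rows downward; lengths in m; the calibration is good to about 2 mm. A picture is of the moment at which its call begins. There is no depth.
- arm.sign_off(): hands the job in; it is judged then, once.
Trained networks look in the newest picture that a camera, given by its name, has taken for a name from the list of things; names that differ only in an ending like _2 or _b are one class to them, and where a whole thing is asked for, a point or a joint stands for the part that bears it (a point fixed in the world has none). Each returns a list of dicts, best first, with "confidence" (0 to 1); they miss things now and then, are a little off and sometimes report something else, mostly with a low value. They report only what shows in the picture. A call takes as long as a camera call. They do not tell look-alikes from the thing itself.
- arm.find_in(camera, thing): "at" ([x, y, z] in m, in world coordinates, good to about 4 mm: the middle of the surface that is visible of it).
- arm.trace(camera, thing): "mask" (384x512 bool, what is visible of it).
- arm.tip_of(camera, thing): "at" ([x, y, z] in m, in world coordinates, good to about 4 mm: a listed point, or the origin of a listed thing).
The state is a dict: "t": time; "q": joint angles; "joint_vel": joint speeds; "joint_torque": joint torques, N m; "ee_pos": TCP position; "orientation": TCP orientation; "contact_force": force on the tool from outside, world axes, zero at the start; "wrist_torque": the same for the moment, N m; "opening": finger opening in m; "grasp_force": force on a finger pad.
Only numpy, scipy, OpenCV 4.12 (cv2) and the standard library are available. Lean on these libraries where they do the work, as an engineer would, in place of code of your own. Each camera call takes 0.05 s, during which the arm holds its last target. There are 200 camera calls.

## Working session

There is one attempt and no reset: what is moved stays moved. The work goes in short steps, Python scripts to look and compute and a tool call to move; the robot and the scene stay as the last step left them, time stands still between calls to the robot, and variables do not carry over. Pictures are saved under pics/ and viewed, at most 10 in all, crops included, and the job is handed in when it is done.

Besides the shell and the picture viewer there is one more tool, called after "Call:" as a command line: name --pt "numbers of a row" for each row, then --argument value for the rest. apply_moves: Moves the arm, as the interface text tells. Its arguments: {"type":"object","properties":{"targets":{"type":"array"},"grip_force":{"type":"number"}},"required":["targets"]}

```bash
mkdir -p pics; ls; cat > h.py <<'E'
import numpy as np, cv2
from workcell import arm
def snap(c,n=None):
    s=arm.snapshot(c)
    if n: cv2.imwrite(f'pics/{n}.png',s['img'])
    return s
def proj(s,p):
    T=np.linalg.inv(s['world_from_camera']); q=T[:3,:3]@np.array(p)+T[:3,3]
    q=np.array([q[0],-q[1],-q[2]]); u=s['camera_matrix']@q; return u[:2]/u[2]
E
python3 - <<'E'
from h import *
S={c:snap(c) for c in('side','top')}
cv2.imwrite('pics/both.png',cv2.resize(np.vstack([S['side']['img'],S['top']['img']]),(450,600)) if 0 else np.hstack([cv2.resize(S[c]['img'],(400,300)) for c in S]))
for c in S: cv2.imwrite(f'pics/{c}0.png',S[c]['img'])
for c in S:
  for t in ['column','column_cap','rest','stand','stand_seat','bolt_grip','conical_flask','brown_low','jar_grey','jar_brown']:
    for r in arm.tip_of(c,t)[:3]: print(c,t,np.round(r['at'],3),round(r['confidence'],2),proj(S[c],r['at']).round())
print(arm.get_state())
E
```

```text
pics
side column [0.383 0.305 0.043] 0.95 [191. 270.]
side column_cap [0.474 0.358 0.257] 0.98 [226. 180.]
side rest [ 0.38   0.667 -0.002] 0.85 [189. 182.]
side rest [0.431 0.324 0.006] 0.68 [212. 272.]
side rest [ 0.66   0.372 -0.003] 0.55 [303. 250.]
side stand [ 0.584  0.211 -0.004] 0.58 [284. 309.]
side stand_seat [0.581 0.21  0.016] 0.78 [283. 304.]
side stand_seat [0.478 0.353 0.258] 0.48 [228. 181.]
side bolt_grip [0.598 0.34  0.138] 0.66 [284. 222.]
side bolt_grip [ 0.661  0.372 -0.002] 0.61 [303. 250.]
side conical_flask [ 0.736  0.296 -0.002] 0.88 [340. 271.]
side conical_flask [0.427 0.323 0.003] 0.38 [210. 273.]
side brown_low [ 0.717  0.206 -0.001] 0.66 [343. 304.]
side brown_low [0.477 0.356 0.258] 0.52 [228. 180.]
side jar_grey [0.661 0.373 0.001] 0.76 [303. 249.]
side jar_grey [ 0.739  0.297 -0.002] 0.41 [341. 271.]
side jar_brown [ 0.644  0.445 -0.003] 0.69 [291. 230.]
top column [0.382 0.299 0.04 ] 0.85 [307. 239.]
top column_cap [0.473 0.352 0.256] 0.56 [288. 197.]
top column_cap [0.598 0.341 0.137] 0.27 [277. 171.]
top rest [ 0.378  0.673 -0.   ] 0.91 [195. 274.]
[... 496 characters left out ...]
-1.31950534e+00,  5.27460944e-01,  1.43273202e+00,  1.37236559e-05,
        1.18140497e+00, -1.78535093e-01]), 'joint_vel': array([2.38562559e-04, 2.82390178e-04, 3.97075529e-04, 7.51733642e-04,
       1.10187036e-03, 4.17657782e-05]), 'joint_torque': array([-2.07225094e-04, -4.42330813e+01, -1.78423691e+01, -3.59110009e-04,
        7.56466161e-04, -3.50629552e-07]), 'ee_pos': array([ 0.26044588, -0.56810566,  0.2313242 ]), 'orientation': array([-2.87215532e-06,  9.76995499e-01,  2.13259924e-01,  6.24782013e-06]), 'contact_force': array([ 0.03781585,  0.13192573, -0.06121558]), 'wrist_torque': array([-0.00838893, -0.00466693,  0.04558764]), 'grasp_force': 0.0, 'opening': 0.08505557520266971}
```

View pics/side0.png

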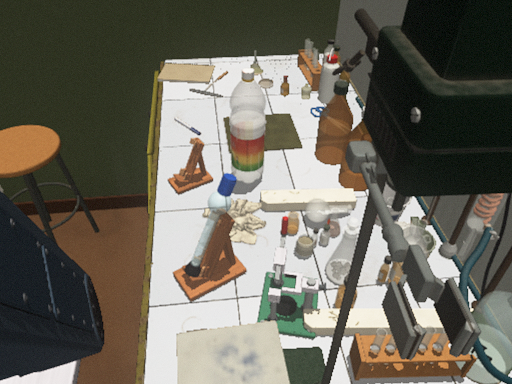

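View pics/top0.png

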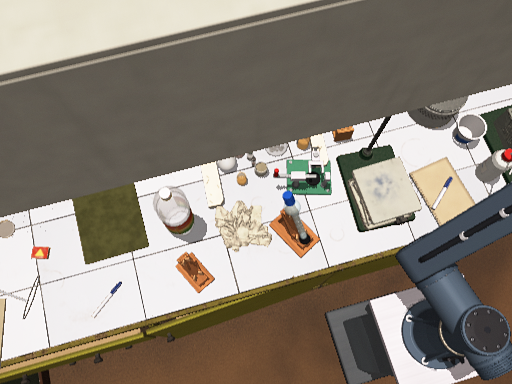

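The candidates for the blue-capped column are the capped tube at side (226,185) / top (289,198) and the small empty rest at side (190,180). Only the first has glass, a bulb and a blue cap, and it leans in the large rest at side (210,270). The stand is at side (285,300) and the red grip at (285,225). Next I'll check a crop and locate the black rod near the tray.

```bash
cat >> h.py <<'E'
from scipy.spatial.transform import Rotation as Ro
def Rq(q): return Ro.from_quat([q[1],q[2],q[3],q[0]])
def mat(z,y):
    z=np.array(z,float); z/=np.linalg.norm(z); y=np.array(y,float); y-=z*(y@z); y/=np.linalg.norm(y)
    return Ro.from_matrix(np.c_[np.cross(y,z),y,z])
def delta(p,R=None,p0=None,R0=None):
    s=arm.get_state(); p0=s['ee_pos'] if p0 is None else p0; R0=Rq(s['orientation']) if R0 is None else R0
    d=R0.inv().apply(np.array(p)-p0)/.025
    r=np.zeros(3) if R is None else np.degrees((R0.inv()*R).as_rotvec())/8
    print('shift',d.round(2),'turn',r.round(2)); return d,r
E
python3 - <<'E'
from h import *
from scipy.optimize import least_squares
a=snap('side');b=snap('top')
im=cv2.resize(a['img'][150:350,150:400],(800,640))[:600]
cv2.imwrite('pics/crop1.png',im)
def ray(s,px):
    K=s['camera_matrix'];T=s['world_from_camera'];v=np.linalg.inv(K)@[px[0],px[1],1];d=T[:3,:3]@[v[0],-v[1],-v[2]];return T[:3,3],d/np.linalg.norm(d)
for px in[(366,155),(388,122)]:
  o,d=ray(b,px)
  for z in(0,.1,.2,.3,.4): print(px,z,(o+d*(z-o[2])/d[2]).round(3),proj(a,o+d*(z-o[2])/d[2]).round())
print(a['world_from_camera'][:3,3],b['world_from_camera'][:3,3])
pts={}
for c in('side','top'):
  for t in ['column','column_cap','stand_seat','bolt_grip','rest']:
    for r in arm.tip_of(c,t)[:3]:
      if r['confidence']>.4: print(c,t,np.round(r['at'],4),r['confidence'])
E
```

```text
(366, 155) 0 [0.616 0.004 0.   ] [321. 401.]
(366, 155) 0.1 [0.584 0.04  0.1  ] [305. 358.]
(366, 155) 0.2 [0.553 0.077 0.2  ] [287. 311.]
(366, 155) 0.3 [0.521 0.113 0.3  ] [267. 257.]
(366, 155) 0.4 [0.489 0.149 0.4  ] [245. 196.]
(388, 122) 0 [ 0.714 -0.114  0.   ] [394. 466.]
(388, 122) 0.1 [ 0.676 -0.07   0.1  ] [375. 418.]
(388, 122) 0.2 [ 0.638 -0.027  0.2  ] [355. 364.]
(388, 122) 0.3 [0.6   0.017 0.3  ] [332. 304.]
(388, 122) 0.4 [0.562 0.061 0.4  ] [306. 236.]
[ 0.4352308  -0.32927137  0.83917036] [0.11970903 0.56983456 1.56416408]
side column [0.3836 0.3067 0.0403] 0.94
side column_cap [0.473  0.3553 0.2548] 0.94
side stand_seat [0.5833 0.2077 0.0159] 0.89
side bolt_grip [0.5968 0.3416 0.1414] 0.58
side rest [ 0.3831  0.6654 -0.0033] 0.78
top column [0.3834 0.3033 0.0395] 0.84
top column_cap [0.4752 0.3522 0.2578] 0.81
top stand_seat [0.5819 0.2103 0.0176] 0.92
top bolt_grip [0.5967 0.3436 0.1356] 0.46
top rest [0.4202 0.3258 0.0005] 0.79
top rest [0.3827 0.6703 0.0012] 0.77
top rest [6.429e-01 4.436e-01 4.000e-04] 0.51
```

View pics/crop1.png

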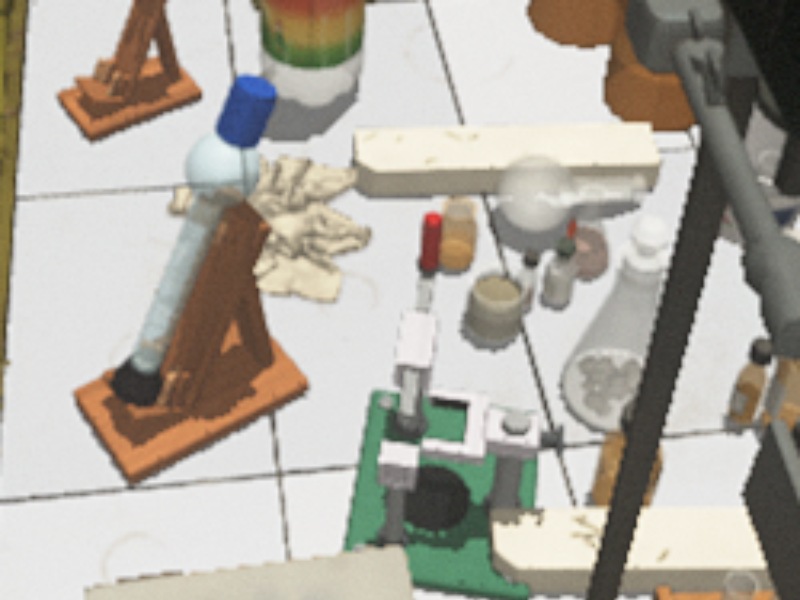

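The crop confirms the choice: the glass column with the blue cap at crop (245,110) leans in the large rest. The red grip is at (432,240), with the bolt partly drawn. A tall black rod stands near (0.61, 0.01), so I'll go round it at x ≈ 0.42.

Call:
apply_moves --pt "0 0 -0.8 0 0 1 85" --pt "0 0 -0.8 0 0 1 85" --pt "0 0 -0.8 0 0 1 85" --pt "0 0 -0.8 0 0 1 85" --pt "0 0 -0.8 0 0 1 85" --pt "0 -1 0 0 0 0.15 85" --pt "0 -1 0 0 0 0 85" --pt "0 -1 0 0 0 0 85" --pt "0 -1 0 0 0 0 85" --pt "0 -1 0 0 0 0 85" --pt "0 -1 0 0 0 0 85" --pt "0 -1 0 0 0 0 85" --pt "0 -1 0 0 0 0 85" --pt "0 -1 0 0 0 0 85" --pt "0 -1 0 0 0 0 85" --pt "0 -1 0 0 0 0 85" --pt "0 -1 0 0 0 0 85" --pt "0 -1 0 0 0 0 85" --grip_force 30

```text
t: 3.5
ee_pos: [0.3528, -0.2555, 0.3315]
orientation: [0.0, 0.99, -0.144, 0.0]
contact_force: [-0.4, -1.4, -0.0]
opening: 0.085
grasp_force: 0.0
```

```bash
python3 - <<'E'
from h import *
s=arm.get_state(); print(s['q'],s['ee_pos'],s['orientation'])
delta([.42,0,.33],mat([0,0,-1],[np.cos(np.radians(-106.6)),np.sin(np.radians(-106.6)),0]))
E
```

```text
[-8.84445171e-01  1.41350370e-01  1.73941133e+00  4.77794578e-05
  1.26034177e+00  9.75773143e-01] [ 0.35280623 -0.25548323  0.33149469] [ 1.48073491e-04  9.89546542e-01 -1.44213662e-01  1.96002468e-04]
shift [ -0.34 -10.56   0.06] turn [ 0. -0.  0.]
```

Call:
apply_moves --pt "0 -1 0 0 0 0 85" --pt "0 -1 0 0 0 0 85" --pt "0 -1 0 0 0 0 85" --pt "0 -1 0 0 0 0 85" --pt "0 -1 0 0 0 0 85" --pt "0 -1 0 0 0 0 85" --pt "0 -1 0 0 0 0 85" --pt "0 -1 0 0 0 0 85" --pt "0 -1 0 0 0 0 85" --pt "0 -1 0 0 0 0 85" --pt "0.16 -1 0 0 0 0 85" --pt "0.16 -1 0 0 0 0 85" --pt "0.16 -1 0 0 0 0 85" --pt "0.16 -1 0 0 0 0 85" --pt "0.16 -1 0 0 0 0 85" --pt "0.16 -1 0 0 0 0 85" --pt "0.16 -1 0 0 0 0 85" --pt "0.16 -1 0 0 0 0 85" --pt "0.16 -1 0 0 0 0 85" --pt "0.16 -1 0 0 0 0 85"

```text
t: 5.5
ee_pos: [0.5339, 0.2123, 0.3313]
orientation: [0.0, 0.99, -0.144, 0.0]
contact_force: [-0.1, -1.1, -0.2]
opening: 0.0849
grasp_force: 0.0
```

```bash
python3 - <<'E'
from h import *
s=snap('wrist','w1'); snap('side')
for c in('wrist','side'):
  for t in ['stand_seat','bolt_grip','column_cap','column','jar_grey','conical_flask']:
    for r in arm.tip_of(c,t)[:2]:
      if r['confidence']>.4: print(c,t,np.round(r['at'],4),r['confidence'],proj(s,r['at']).round())
print(arm.get_state()['q'])
delta([.5977,.3414,.2])
E
```

```text
wrist stand_seat [0.5828 0.2132 0.0152] 0.7 [245. 122.]
wrist bolt_grip [0.5969 0.3408 0.1381] 0.69 [136. 147.]
wrist column [0.3839 0.3017 0.0426] 0.93 [229. 253.]
wrist jar_grey [ 0.6615  0.3737 -0.0036] 0.57 [137. 102.]
wrist conical_flask [0.7333 0.2936 0.0024] 0.58 [165.  39.]
side stand_seat [0.5825 0.2069 0.0159] 0.67 [249. 121.]
side bolt_grip [0.6003 0.3389 0.1393] 0.57 [136. 144.]
side column_cap [0.4739 0.3556 0.26  ] 0.69 [121. 303.]
side column [0.3806 0.3035 0.0419] 0.95 [229. 255.]
side jar_grey [ 0.6596  0.3722 -0.0032] 0.86 [138. 103.]
side conical_flask [ 0.7373  0.2984 -0.0041] 0.96 [163.  38.]
[ 1.81902560e-01  3.57211512e-01  1.43381531e+00 -8.52709239e-06
  1.35037423e+00  2.04249298e+00]
shift [ 0.97 -5.73  5.26] turn [0. 0. 0.]
```

View pics/w1.png

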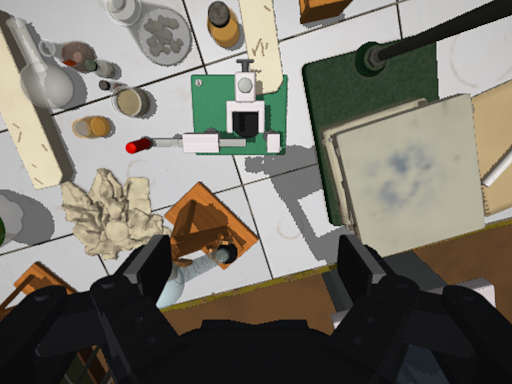

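The wrist picture shows the red grip at (136,147), the pad behind the fork at (245,122) and the bolt bar lying level, so the yaw is right. The column's foot is at (229,254). Now down to the grip and close on it.

Call:
apply_moves --pt "0.16 -0.95 0 0 0 0 85" --pt "0.16 -0.95 0 0 0 0 85" --pt "0.16 -0.95 0 0 0 0 85" --pt "0.16 -0.95 0 0 0 0 85" --pt "0.16 -0.95 0 0 0 0 85" --pt "0.16 -0.95 0 0 0 0 85" --pt "0 0 1 0 0 0 85" --pt "0 0 1 0 0 0 85" --pt "0 0 1 0 0 0 80" --pt "0 0 1 0 0 0 75" --pt "0 0 1 0 0 0 70" --pt "0 0 1 0 0 0 65" --pt "0 0 1 0 0 0 60" --pt "0 0 0.9 0 0 0 55" --pt "0 0 0.5 0 0 0 50" --pt "0 0 0 0 0 0 12" --pt "0 0 0 0 0 0 10" --pt "0 0 0 0 0 0 10" --pt "0 0 0 0 0 0 10" --pt "0 0 0 0 0 0 10"

```text
t: 8.2
ee_pos: [0.5982, 0.3414, 0.1227]
orientation: [-0.001, 0.99, -0.144, 0.001]
contact_force: [0.4, 0.7, 1.9]
opening: 0.013
grasp_force: 29.7
```

Call:
apply_moves --pt "0 -0.25 0 0 0 0 10" --pt "0 -0.25 0 0 0 0 10" --pt "0 -0.25 0 0 0 0 10" --pt "0 -0.25 0 0 0 0 10" --pt "0 -0.1 0 0 0 0 10" --pt "0 0 0 0 0 0 10"

```text
t: 8.8
ee_pos: [0.6061, 0.3681, 0.1226]
orientation: [-0.001, 0.99, -0.144, 0.001]
contact_force: [-0.4, -0.6, 4.9]
opening: 0.0131
grasp_force: 30.2
```

Call:
apply_moves --pt "0 -0.08 0 0 0 0 10" --pt "0 -0.08 0 0 0 0 10" --pt "0 0 0 0 0 0 10"

```text
t: 9.1
ee_pos: [0.6067, 0.3701, 0.1225]
orientation: [0.001, 0.99, -0.144, 0.001]
contact_force: [-0.9, -5.4, 6.5]
opening: 0.0131
grasp_force: 30.4
```

Call:
apply_moves --pt "0 -0.1 0 0 0 0 10" --pt "0 0 0 0 0 0 10"

```text
t: 9.3
ee_pos: [0.6067, 0.3702, 0.1224]
orientation: [0.003, 0.99, -0.144, -0.0]
contact_force: [-2.3, -10.9, 8.3]
opening: 0.0134
grasp_force: 30.8
```

```bash
python3 - <<'E'
from h import *
s=snap('wrist'); 
for t in ['stand_seat','bolt_grip']:
    for r in arm.tip_of('wrist',t)[:2]: print(t,np.round(r['at'],4),r['confidence'],proj(s,r['at']).round())
S=arm.get_state(); p=S['ee_pos']; 
for yaw in(-16,-16.6,-17.2):
  a=np.radians(yaw); ex=np.array([np.cos(a),np.sin(a)]); ey=np.array([-ex[1],ex[0]]); print(yaw,p[:2]+.0225*ex-.16*ey)
print(p,S['contact_force'],S['q'])
E
```

```text
bolt_grip [0.6059 0.3706 0.1399] 0.74 [256. 257.]
-16 [0.58424906 0.21021379]
-16.6 [0.58257477 0.2104579 ]
-17.2 [0.58090313 0.21071953]
[0.60672265 0.3702175  0.12241895] [ -2.1971756  -10.57790494   9.20656173] [ 0.39320231  0.76350551  1.27979597 -0.00566542  1.10220817  2.25555182]
```

The bolt is at its stop: 11 N now, with no further travel. The pose also gives the seat at (0.5825, 0.2104) with yaw −16.6°. I'll release the grip and rise.

Call:
apply_moves --pt "0 0.1 0 0 0 0 20" --pt "0 0 0 0 0 0 50" --pt "0 0 0 0 0 0 50" --pt "0 0 -0.5 0 0 0 50" --pt "0 0 -1 0 0 0 50" --pt "0 0 -1 0 0 0 60" --pt "0 0 -1 0 0 0 70" --pt "0 0 -1 0 0 0 80" --pt "0 0 -1 0 0 0 85" --pt "0 0 -1 0 0 0 85" --pt "0 0 -1 0 0 0 85" --pt "0 0 -1 0 0 0 85"

```text
t: 10.65
ee_pos: [0.606, 0.3718, 0.3358]
orientation: [-0.0, 0.99, -0.144, 0.0]
contact_force: [-0.2, -0.4, 0.1]
opening: 0.0851
grasp_force: 0.0
```

```bash
python3 - <<'E'
from h import *
a=np.array([.3678,.2081,.9063]); az=np.radians(-60.5)
R=mat(-a,[np.cos(az),np.sin(az),0]); cap=np.array([.473,.354,.2575]); T=cap-.017*a
S=arm.get_state(); print(S['ee_pos'])
d,r=delta(T+.1*a,R)
# simulate 8 equal rows (shift in current tool axes, then turn)
n=8; p=S['ee_pos'].copy(); Rc=Rq(S['orientation']); r8=(r/n).round(2)
st=Ro.from_rotvec(np.radians(8*r8)); k=(T+.1*a-p)/n
for i in range(n):
    print((Rc.inv().apply(k)/.025).round(2),r8); p=p+k; Rc=Rc*st
delta(T,R,T+.1*a,R)
E
```

```text
[0.60599223 0.37182586 0.33581012]
shift [-3.92  1.19  0.12] turn [-1.26 -2.96 -5.66]
[-0.49  0.15  0.01] [-0.16 -0.37 -0.71]
[-0.5   0.1   0.04] [-0.16 -0.37 -0.71]
[-0.51  0.05  0.07] [-0.16 -0.37 -0.71]
[-0.5 -0.   0.1] [-0.16 -0.37 -0.71]
[-0.49 -0.06  0.12] [-0.16 -0.37 -0.71]
[-0.48 -0.11  0.15] [-0.16 -0.37 -0.71]
[-0.46 -0.16  0.17] [-0.16 -0.37 -0.71]
[-0.43 -0.21  0.19] [-0.16 -0.37 -0.71]
shift [0. 0. 4.] turn [0. 0. 0.]
```

Call:
apply_moves --pt "-0.5 0.15 0 -0.16 -0.37 -0.71 85" --pt "-0.5 0.1 0.04 -0.16 -0.37 -0.71 85" --pt "-0.5 0.05 0.07 -0.16 -0.37 -0.71 85" --pt "-0.5 0 0.1 -0.16 -0.37 -0.71 85" --pt "-0.5 -0.05 0.12 -0.16 -0.37 -0.71 85" --pt "-0.5 -0.1 0.15 -0.16 -0.37 -0.71 85" --pt "-0.45 -0.15 0.17 -0.16 -0.37 -0.71 85" --pt "-0.45 -0.2 0.2 -0.16 -0.37 -0.71 85" --pt "0 0 0 0 0 0 85"

```text
t: 11.55
ee_pos: [0.5018, 0.3709, 0.3308]
orientation: [0.057, 0.943, 0.251, -0.211]
contact_force: [0.6, 0.6, 0.1]
opening: 0.0853
grasp_force: 0.0
```

```bash
python3 - <<'E'
from h import *
s=snap('wrist','w2'); snap('side');snap('top')
a=np.array([.3678,.2081,.9063]); az=np.radians(-60.5)
R=mat(-a,[np.cos(az),np.sin(az),0]); cap=np.array([.473,.354,.2575]); T=cap-.017*a
print(arm.get_state()['q']); delta(T,R)
for c in('wrist','side','top'):
  for t in ['column','column_cap']:
    for r in arm.tip_of(c,t)[:2]:
      if r['confidence']>.4: print(c,t,np.round(r['at'],4),r['confidence'],proj(s,r['at']).round())
# blue cap pixels: predicted vs seen
hsv=cv2.cvtColor(s['img'],cv2.COLOR_BGR2HSV); m=cv2.inRange(hsv,(105,140,50),(130,255,255))
n,l,st,ce=cv2.connectedComponentsWithStats(m); i=1+st[1:,4].argmax(); print('blue',st[i],ce[i]); print('pred cap top,240,215',[proj(s,cap+k*a).round(1) for k in(.015,0,-.025)])
E
```

```text
[ 0.46626683  0.65445679  0.9836856  -0.02517544  1.93899656  1.51779605]
shift [ 0.01 -0.06  3.94] turn [ 0.02 -0.   -0.  ]
wrist column [0.3863 0.3037 0.0425] 0.86 [255. 150.]
wrist column_cap [0.4701 0.35   0.2568] 0.65 [257. 198.]
side column [0.3809 0.3049 0.0425] 0.67 [252. 152.]
side column_cap [0.4758 0.353  0.259 ] 0.85 [258. 194.]
top column [0.3798 0.3025 0.0417] 0.62 [253. 153.]
top column [ 0.6416  0.4457 -0.0009] 0.44 [ 258. -102.]
top column_cap [0.4719 0.3525 0.255 ] 0.62 [256. 194.]
blue [ 241  172   38   45 1317] [259.10174639 194.57175399]
pred cap top,240,215 [array([255. , 200.4]), array([254.9, 194.5]), array([254.7, 186.1])]
```

View pics/w2.png

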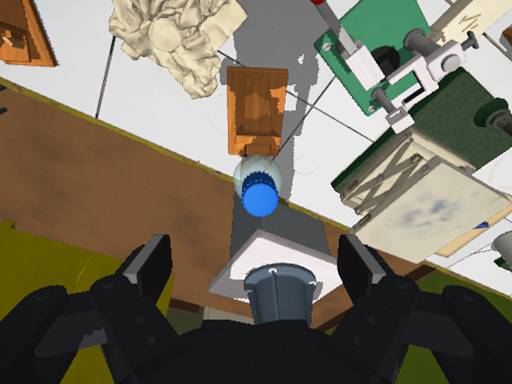

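The picture shows the blue cap centred at (260,195), about 3.5 mm right of the finger centre line, with the fingers open on both sides. I'll go down along the axis with that correction and close.

Call:
apply_moves --pt "0 0.07 0.8 0 0 0 85" --pt "0 0 0.8 0 0 0 80" --pt "0 0 0.8 0 0 0 75" --pt "0 0 0.8 0 0 0 70" --pt "0 0 0.5 0 0 0 65" --pt "0 0 0.24 0 0 0 60" --pt "0 0 0 0 0 0 50" --pt "0 0 0 0 0 0 40" --pt "0 0 0 0 0 0 35" --pt "0 0 0 0 0 0 30" --pt "0 0 0 0 0 0 26" --pt "0 0 0 0 0 0 24" --pt "0 0 0 0 0 0 24" --pt "0 0 0 0 0 0 24" --grip_force 35

```text
t: 13.4
ee_pos: [0.4686, 0.3473, 0.2429]
orientation: [0.057, 0.944, 0.249, -0.209]
contact_force: [2.6, -1.1, 5.3]
opening: 0.029
grasp_force: 34.8
```

```bash
python3 - <<'E'
from h import *
S=arm.get_state(); p=S['ee_pos']; R0=Rq(S['orientation']); print(S['contact_force'],S['q'])
print('up70',(R0.inv().apply([0,0,.07])/.025).round(2))
y=R0.as_matrix()[:,1]; print('az y',np.degrees(np.arctan2(y[1],y[0])),y[2])
R=mat([0,0,-1],y)
a=np.radians(-16.6); ex=np.array([np.cos(a),np.sin(a),0]); seat=np.array([.5825,.2104,0])
st=seat-.125*ex; st[2]=.31; p1=p+[0,0,.07]; print(st)
d,r=delta(st,R,p1,R0); n=8;k=(st-p1)/n;Rc=R0;rr=(r/n).round(2)
for i in range(n): print((Rc.inv().apply(k)/.025).round(2),rr); Rc=Rc*Ro.from_rotvec(np.radians(8*rr))
E
```

```text
[ 2.59828175 -1.07844045  5.29192553] [ 0.46005781  0.65917301  1.21854523 -0.02684915  1.69884726  1.51672827]
up70 [-1.18  0.01 -2.54]
az y -60.36672022666763 0.0027839216837978187
[0.46270968 0.24611105 0.31      ]
shift [-1.95  3.4   1.05] turn [ 0.02  3.12 -0.  ]
[-0.24  0.43  0.13] [ 0.    0.39 -0.  ]
[-0.25  0.43  0.12] [ 0.    0.39 -0.  ]
[-0.26  0.43  0.1 ] [ 0.    0.39 -0.  ]
[-0.26  0.43  0.09] [ 0.    0.39 -0.  ]
[-0.27  0.43  0.08] [ 0.    0.39 -0.  ]
[-0.27  0.43  0.06] [ 0.    0.39 -0.  ]
[-0.27  0.43  0.05] [ 0.    0.39 -0.  ]
[-0.27  0.43  0.03] [ 0.    0.39 -0.  ]
```

Call:
apply_moves --pt "-0.12 0 -0.25 0 0 0 24" --pt "-0.2 0 -0.43 0 0 0 24" --pt "-0.29 0 -0.62 0 0 0 24" --pt "-0.29 0 -0.62 0 0 0 24" --pt "-0.29 0 -0.62 0 0 0 24" --pt "-0.6 0 0 0 0 0 24" --pt "-0.6 0 0 0 0 0 24" --pt "0 0.6 0 0 0 0 24" --pt "0 0.7 0 0 0 0 24" --pt "0 0.7 0 0 0 0 24" --pt "0 0.7 0 0 0 0 24" --pt "0 0.7 0 0 0 0 24" --pt "0 0.4 0 0 0 0 24"

```text
t: 14.7
ee_pos: [0.4923, 0.2493, 0.3246]
orientation: [0.057, 0.944, 0.248, -0.21]
contact_force: [-0.0, 0.2, -2.7]
opening: 0.0291
grasp_force: 34.7
```

```bash
python3 - <<'E'
from h import *
S=arm.get_state(); p=S['ee_pos']; R0=Rq(S['orientation']); print(S['contact_force'],S['opening'],S['q'])
snap('side','s3')
y=R0.as_matrix()[:,1]; R=mat([0,0,-1],y); z=R0.as_matrix()[:,2]; print('foot',p+.2235*z)
a=np.radians(-16.6); ex=np.array([np.cos(a),np.sin(a),0]); seat=np.array([.5825,.2104,0])
st=seat-.125*ex; st[2]=.29
d,r=delta(st,R); n=8;k=(st-p)/n;Rc=R0;rr=(r/n).round(2)
for i in range(n): print((Rc.inv().apply(k)/.025).round(2),rr); Rc=Rc*Ro.from_rotvec(np.radians(8*rr))
for t in ['column','column_cap']:
    for r in arm.tip_of('side',t)[:2]: print(t,np.round(r['at'],4),r['confidence'])
E
```

```text
[-0.03889003  0.19786991 -2.65653523] 0.02914187289477482 [ 0.31388648  0.54417552  1.2111192  -0.09004998  1.81586215  1.36710169]
foot [0.40990351 0.20204983 0.12231535]
shift [-0.4  -0.52  1.72] turn [ 0.03  3.14 -0.01]
[-0.05 -0.06  0.21] [ 0.    0.39 -0.  ]
[-0.06 -0.06  0.21] [ 0.    0.39 -0.  ]
[-0.07 -0.06  0.21] [ 0.    0.39 -0.  ]
[-0.08 -0.06  0.2 ] [ 0.    0.39 -0.  ]
[-0.1  -0.06  0.2 ] [ 0.    0.39 -0.  ]
[-0.11 -0.06  0.19] [ 0.    0.39 -0.  ]
[-0.12 -0.06  0.19] [ 0.    0.39 -0.  ]
[-0.13 -0.06  0.18] [ 0.    0.39 -0.  ]
column [0.407  0.2076 0.1248] 0.93
```

View pics/s3.png

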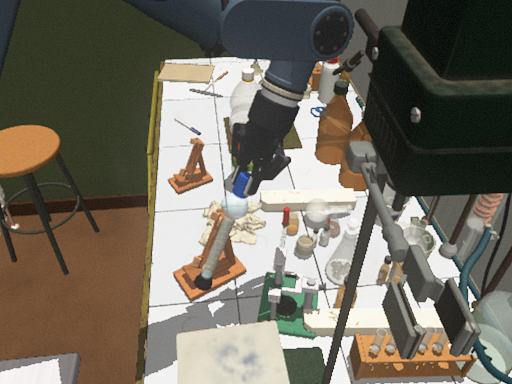

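The picture shows the column held by the cap at (240,185), its foot at (203,282) clear of the rest and still in line with the tool. Now I'll tilt it upright in front of the stand.

Call:
apply_moves --pt "-0.05 -0.06 0.1 0 0.39 0 24" --pt "-0.06 -0.06 0.1 0 0.39 0 24" --pt "-0.07 -0.06 0.2 0 0.39 0 24" --pt "-0.08 -0.06 0.2 0 0.39 0 24" --pt "-0.1 -0.06 0.2 0 0.39 0 24" --pt "-0.11 -0.06 0.2 0 0.39 0 24" --pt "-0.12 -0.06 0.3 0 0.39 0 24" --pt "-0.13 -0.06 0.3 0.03 0.39 0 24" --pt "0 0 0 0 0 0 24" --pt "0 0 0 0 0 0 24"

```text
t: 15.85
ee_pos: [0.4623, 0.2495, 0.2902]
orientation: [-0.001, 0.967, 0.256, -0.002]
contact_force: [0.7, 0.6, -2.4]
opening: 0.0292
grasp_force: 34.9
```

```bash
cat > tilt.py <<'E'
from h import *
# axis of the column: black foot, tube from trace in side/top, compared with vertical below TCP
S=arm.get_state(); p=S['ee_pos']; R0=Rq(S['orientation']); z=R0.as_matrix()[:,2]; print('t',S['t'],'tcp',p,'tool z',z.round(4),'F',S['contact_force'].round(2),S['opening'])
for c in('side','top','wrist'):
  s=snap(c); 
  for t in('column','column_cap'):
    for r in arm.tip_of(c,t)[:1]: print(c,t,np.round(r['at'],4),round(r['confidence'],2),'dxy from tcp axis',np.round(r['at'][:2]-p[:2],4))
  for r in arm.trace(c,'column')[:1]:
    m=r['mask']; ys=np.where(m.any(1))[0]
    print(' rows',ys[0],ys[-1],[(y,np.where(m[y])[0][[0,-1]].tolist()) for y in ys[::max(1,len(ys)//8)]])
  print(' pred axis',[proj(s,p+z*k).round(1).tolist() for k in(0,.03,.09,.15,.2235)])
E
python3 tilt.py; python3 - <<'E'
from h import *
a=np.radians(-16.6); ex=np.array([np.cos(a),np.sin(a),0]); seat=np.array([.5825,.2104,0])
p=arm.get_state()['ee_pos'];st=seat-.125*ex; st[2]=.035+.2235
delta(st); q=seat.copy();q[2]=st[2]; delta(q)
E
```

```text
t 15.85 tcp [0.46232681 0.24945024 0.29020585] tool z [-4.3e-03  1.0e-04 -1.0e+00] F [ 0.72  0.57 -2.36] 0.029172323109918106
side column [0.456  0.2523 0.07  ] 0.62 dxy from tcp axis [-0.0063  0.0028]
side column_cap [0.4628 0.2514 0.3057] 0.91 dxy from tcp axis [0.0005 0.0019]
 rows 188 285 [(np.int64(188), [219, 221]), (np.int64(200), [215, 224]), (np.int64(212), [212, 237]), (np.int64(224), [213, 236]), (np.int64(236), [219, 231]), (np.int64(248), [220, 230]), (np.int64(260), [220, 230]), (np.int64(272), [219, 232]), (np.int64(284), [220, 230])]
 pred axis [[224.2, 204.7], [224.6, 216.4], [225.3, 238.3], [226.0, 258.2], [226.7, 280.3]]
top column [0.4605 0.2529 0.0668] 0.7 dxy from tcp axis [-0.0018  0.0034]
top column_cap [0.4616 0.2492 0.3032] 0.51 dxy from tcp axis [-0.0007 -0.0003]
 rows 189 215 [(np.int64(189), [329, 330]), (np.int64(192), [325, 331]), (np.int64(195), [320, 330]), (np.int64(198), [315, 328]), (np.int64(201), [314, 323]), (np.int64(204), [312, 320]), (np.int64(207), [309, 319]), (np.int64(210), [308, 319]), (np.int64(213), [309, 318])]
 pred axis [[325.9, 187.8], [324.2, 191.2], [321.2, 197.5], [318.4, 203.3], [315.3, 209.8]]
wrist column [0.4609 0.2494 0.0661] 0.79 dxy from tcp axis [-0.0014 -0.0001]
wrist column_cap [0.4575 0.2477 0.306 ] 0.68 dxy from tcp axis [-0.0048 -0.0018]
 rows 148 294 [(np.int64(148), [250, 254]), (np.int64(166), [239, 264]), (np.int64(184), [235, 270]), (np.int64(202), [219, 288]), (np.int64(220), [217, 292]), (np.int64(238), [227, 282]), (np.int64(256), [224, 285]), (np.int64(274), [225, 284]), (np.int64(292), [241, 268])]
 pred axis [[253.7, 241.3], [253.7, 220.3], [253.8, 193.2], [253.9, 176.4], [253.9, 163.0]]
shift [-0.06  0.1   1.25] turn [0. 0. 0.]
shift [3.4  3.71 1.23] turn [0. 0. 0.]
```

Call:
apply_moves --pt "0 0 0.3 0 0 0 24" --pt "0 0 0.5 0 0 0 24" --pt "0 0 0.45 0 0 0 24" --pt "0.2 0.22 0 0 0 0 24" --pt "0.24 0.26 0 0 0 0 24" --pt "0.25 0.28 0 0 0 0 24" --pt "0.25 0.28 0 0 0 0 24" --pt "0.25 0.28 0 0 0 0 24" --pt "0.25 0.28 0 0 0 0 24" --pt "0.25 0.28 0 0 0 0 24" --pt "0.25 0.28 0 0 0 0 24" --pt "0.25 0.28 0 0 0 0 24" --pt "0.25 0.28 0 0 0 0 24" --pt "0.25 0.27 0 0 0 0 24" --pt "0.25 0.27 0 0 0 0 24" --pt "0.25 0.27 0 0 0 0 24" --pt "0.25 0.27 0 0 0 0 24" --pt "0.25 0.28 0 0 0 0 24" --pt "0 0 0 0 0 0 24" --pt "0 0 0 0 0 0 24"

```text
t: 18.45
ee_pos: [0.5924, 0.2064, 0.2577]
orientation: [-0.001, 0.967, 0.256, -0.003]
contact_force: [-1.1, 1.9, -1.6]
opening: 0.0291
grasp_force: 36.2
```

```bash
python3 tilt.py; python3 - <<'E'
from h import *
s=snap('side'); w=snap('wrist'); t=snap('top')
A=cv2.resize(s['img'][190:350,230:350],(450,600),interpolation=cv2.INTER_CUBIC)
B=cv2.resize(t['img'][140:220,270:340],(350,400),interpolation=cv2.INTER_CUBIC)
o=np.zeros((600,800,3),np.uint8);o[:,:450]=A;o[:400,450:]=B;cv2.imwrite('pics/c4.png',o)
a=np.radians(-16.6); ex=np.array([np.cos(a),np.sin(a),0]);ey=np.array([-ex[1],ex[0],0]); seat=np.array([.5825,.2104,.015])
for n,k in(('armL',[-.010,.0165,.102]),('armR',[-.010,-.0165,.102])):
  print(n,proj(s,np.array([seat[0],seat[1],0])+k[0]*ex+k[1]*ey+[0,0,k[2]]).round(1))
E
```

```text
t 18.45 tcp [0.59243587 0.20635612 0.25774618] tool z [-0.0057  0.001  -1.    ] F [-1.12  1.9  -1.62] 0.029063167591011914
side column [0.587  0.2099 0.0359] 0.71 dxy from tcp axis [-0.0054  0.0035]
side column_cap [0.5931 0.2075 0.2757] 0.58 dxy from tcp axis [0.0007 0.0011]
 rows 212 305 [(np.int64(212), [297, 299]), (np.int64(223), [291, 300]), (np.int64(234), [285, 299]), (np.int64(245), [285, 307]), (np.int64(256), [289, 299]), (np.int64(267), [287, 297]), (np.int64(278), [285, 295]), (np.int64(295), [280, 293])]
 pred axis [[297.9, 228.6], [296.5, 239.7], [293.9, 260.4], [291.5, 279.2], [288.8, 300.2]]
top column [0.5845 0.2083 0.0334] 0.82 dxy from tcp axis [-0.0079  0.0019]
top column_cap [0.59   0.2099 0.2709] 0.57 dxy from tcp axis [-0.0024  0.0035]
 rows 145 179 [(np.int64(145), [327, 329]), (np.int64(149), [325, 329]), (np.int64(153), [314, 329]), (np.int64(157), [315, 327]), (np.int64(161), [314, 321]), (np.int64(165), [313, 320]), (np.int64(169), [311, 318]), (np.int64(173), [309, 318]), (np.int64(177), [309, 317])]
 pred axis [[324.0, 146.6], [322.5, 150.6], [319.6, 158.1], [317.0, 165.2], [314.1, 173.1]]
wrist column [0.5878 0.205  0.034 ] 0.67 dxy from tcp axis [-0.0046 -0.0014]
wrist column_cap [0.5878 0.2081 0.2714] 0.97 dxy from tcp axis [-0.0046  0.0017]
 rows 158 294 [(np.int64(158), [247, 248]), (np.int64(175), [240, 262]), (np.int64(192), [225, 281]), (np.int64(209), [216, 289]), (np.int64(226), [228, 282]), (np.int64(243), [226, 282]), (np.int64(260), [224, 285]), (np.int64(277), [226, 283]), (np.int64(294), [247, 263])]
 pred axis [[254.6, 240.3], [254.5, 219.5], [254.4, 192.6], [254.3, 176.0], [254.2, 162.7]]
armL [282.7 272.8]
armR [280.8 285.7]
```

View pics/c4.png

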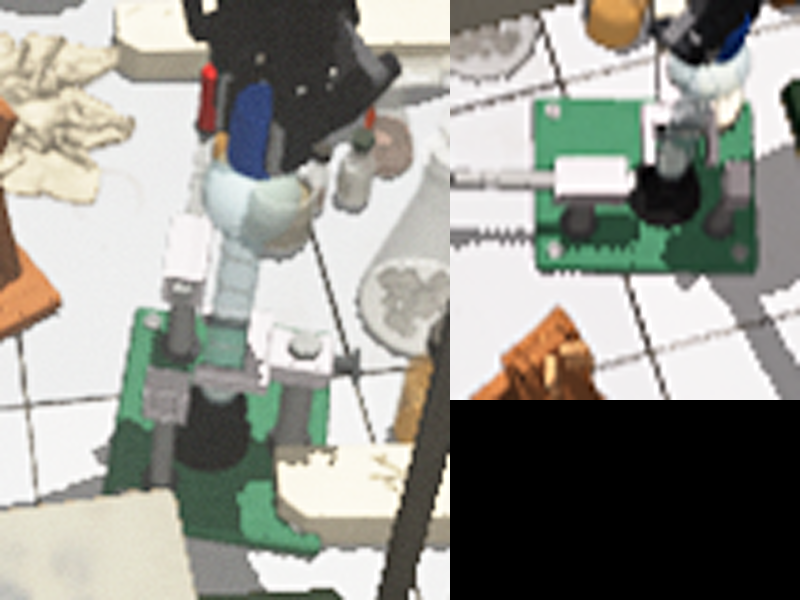

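I overshot by about 9 mm and the tube touches the fork lightly (about 2 N). I'll back off to the seat's middle and recheck the lean.

Call:
apply_moves --pt "-0.12 -0.14 0 0 0 0 24" --pt "-0.11 -0.13 0 0 0 0 24" --pt "0 0 0 0 0 0 24" --pt "0 0 0 0 0 0 24"

```text
t: 19.6
ee_pos: [0.5858, 0.2088, 0.2588]
orientation: [0.0, 0.967, 0.256, -0.0]
contact_force: [0.8, -0.0, -2.2]
opening: 0.029
grasp_force: 35.0
```

```bash
python3 tilt.py
```

```text
t 19.6 tcp [0.58576361 0.20876242 0.25882817] tool z [-6.e-04 -2.e-04 -1.e+00] F [ 0.84 -0.   -2.21] 0.029020739538434683
side column [0.5836 0.2128 0.0367] 0.75 dxy from tcp axis [-0.0022  0.004 ]
side column_cap [0.5869 0.2121 0.2744] 0.63 dxy from tcp axis [0.0011 0.0033]
 rows 211 305 [(np.int64(211), [291, 296]), (np.int64(222), [286, 296]), (np.int64(233), [281, 296]), (np.int64(244), [280, 305]), (np.int64(255), [284, 297]), (np.int64(266), [283, 295]), (np.int64(277), [282, 294]), (np.int64(292), [281, 284]), (np.int64(303), [280, 291])]
 pred axis [[294.1, 227.5], [292.9, 238.6], [290.6, 259.4], [288.5, 278.3], [286.2, 299.3]]
top column [0.579  0.2099 0.0344] 0.64 dxy from tcp axis [-0.0068  0.0011]
top column_cap [0.5829 0.212  0.2726] 0.68 dxy from tcp axis [-0.0029  0.0032]
 rows 150 180 [(np.int64(150), [326, 328]), (np.int64(153), [324, 329]), (np.int64(156), [314, 328]), (np.int64(159), [315, 327]), (np.int64(162), [314, 322]), (np.int64(165), [313, 320]), (np.int64(168), [312, 319]), (np.int64(171), [311, 318]), (np.int64(174), [309, 318]), (np.int64(177), [308, 318]), (np.int64(180), [311, 315])]
 pred axis [[324.0, 148.7], [322.5, 152.6], [319.6, 160.0], [317.0, 166.9], [314.0, 174.6]]
wrist column [0.5837 0.2075 0.0336] 0.7 dxy from tcp axis [-0.0021 -0.0013]
wrist column_cap [0.5807 0.2101 0.2738] 0.89 dxy from tcp axis [-0.0051  0.0013]
 rows 156 295 [(np.int64(156), [252, 254]), (np.int64(173), [243, 261]), (np.int64(190), [227, 279]), (np.int64(207), [218, 289]), (np.int64(224), [227, 283]), (np.int64(241), [226, 281]), (np.int64(258), [224, 285]), (np.int64(275), [226, 283]), (np.int64(292), [244, 266])]
 pred axis [[255.8, 239.9], [255.6, 218.9], [255.4, 191.9], [255.2, 175.2], [255.1, 161.9]]
```

Foot middle averages (0.582, 0.210), right over the seat, and the axis is vertical. Now I'll lower it slowly.

Call:
apply_moves --pt "0 0 0.2 0 0 0 24" --pt "0 0 0.2 0 0 0 24" --pt "0 0 0.15 0 0 0 24" --pt "0 0 0.1 0 0 0 24" --pt "0 0 0.06 0 0 0 24" --pt "0 0 0.04 0 0 0 24" --pt "0 0 0 0 0 0 24"

```text
t: 20.9
ee_pos: [0.585, 0.2092, 0.2397]
orientation: [-0.001, 0.967, 0.256, -0.001]
contact_force: [0.2, -0.3, -0.9]
opening: 0.0291
grasp_force: 35.2
```

Call:
apply_moves --pt "0 0 0.04 0 0 0 24" --pt "0 0 0 0 0 0 24"

```text
t: 21.1
ee_pos: [0.5854, 0.2094, 0.2396]
orientation: [-0.001, 0.967, 0.256, -0.0]
contact_force: [-0.7, 0.5, 5.0]
opening: 0.0294
grasp_force: 35.8
```

Call:
apply_moves --pt "0 0 0.04 0 0 0 24" --pt "0 0 0 0 0 0 24"

```text
t: 21.3
ee_pos: [0.5859, 0.2095, 0.2396]
orientation: [-0.001, 0.967, 0.256, 0.0]
contact_force: [-1.4, 0.0, 7.6]
opening: 0.0288
grasp_force: 36.4
```

Call:
apply_moves --pt "0 0 -0.03 0 0 0 26" --pt "0 0 0 0 0 0 26" --pt "0 0 0 0 0 0 26" --grip_force 20

```text
t: 21.6
ee_pos: [0.5856, 0.2094, 0.2396]
orientation: [-0.001, 0.967, 0.256, -0.0]
contact_force: [-1.8, 1.6, 6.4]
opening: 0.0292
grasp_force: 36.1
```

```bash
python3 tilt.py | grep -v -e rows
```

```text
t 21.6 tcp [0.58560299 0.20937641 0.23964055] tool z [-7.0e-04  1.2e-03 -1.0e+00] F [-1.79  1.6   6.38] 0.029178494493228135
side column [0.5791 0.2119 0.0174] 0.7 dxy from tcp axis [-0.0065  0.0025]
side column_cap [0.5832 0.2121 0.2547] 0.86 dxy from tcp axis [-0.0024  0.0027]
 pred axis [[293.2, 234.5], [292.0, 245.2], [289.7, 265.3], [287.7, 283.7], [285.4, 304.1]]
top column [0.5833 0.2105 0.0152] 0.72 dxy from tcp axis [-0.0023  0.0011]
top column_cap [0.5826 0.2121 0.2523] 0.8 dxy from tcp axis [-0.003   0.0027]
 pred axis [[322.8, 151.3], [321.3, 155.1], [318.5, 162.4], [316.0, 169.1], [313.0, 176.7]]
wrist column [0.5833 0.2095 0.0161] 0.78 dxy from tcp axis [-0.0023  0.0001]
wrist column_cap [0.5807 0.2094 0.2548] 0.85 dxy from tcp axis [-0.0049  0.    ]
 pred axis [[254.8, 240.2], [254.7, 219.3], [254.5, 192.4], [254.5, 175.8], [254.4, 162.5]]
```

Call:
apply_moves --pt "0 0 -0.03 0 0 0 28" --pt "0 0 0 0 0 0 28.5" --pt "0 0 0 0 0 0 29" --pt "0 0 0 0 0 0 29.5" --pt "0 0 0 0 0 0 30" --pt "0 0 0 0 0 0 30.5" --pt "0 0 0 0 0 0 31" --pt "0 0 0 0 0 0 31.5" --pt "0 0 0 0 0 0 32" --pt "0 0 0 0 0 0 33" --pt "0 0 0 0 0 0 34" --pt "0 0 0 0 0 0 35" --pt "0 0 0 0 0 0 36"

```text
t: 23.5
ee_pos: [0.5849, 0.2091, 0.2389]
orientation: [-0.001, 0.967, 0.256, -0.002]
contact_force: [0.2, 0.8, -0.0]
opening: 0.0357
grasp_force: 0.1
```

```bash
python3 tilt.py | grep -v -e rows
```

```text
t 23.5 tcp [0.5848536  0.20910208 0.23889418] tool z [-3.3e-03  5.0e-04 -1.0e+00] F [ 0.22  0.81 -0.02] 0.03574401627186657
side column [0.5821 0.2147 0.0197] 0.62 dxy from tcp axis [-0.0028  0.0056]
side column_cap [0.5832 0.2153 0.2551] 0.8 dxy from tcp axis [-0.0017  0.0062]
 pred axis [[292.8, 234.9], [291.5, 245.6], [289.3, 265.7], [287.2, 284.1], [284.8, 304.5]]
top column [0.5813 0.2113 0.0154] 0.58 dxy from tcp axis [-0.0036  0.0022]
top column_cap [0.5831 0.2117 0.2516] 0.86 dxy from tcp axis [-0.0018  0.0026]
 pred axis [[322.9, 151.6], [321.5, 155.4], [318.7, 162.7], [316.1, 169.5], [313.2, 177.1]]
wrist column [0.5829 0.2121 0.0164] 0.84 dxy from tcp axis [-0.002  0.003]
wrist column_cap [0.5815 0.2134 0.254 ] 0.68 dxy from tcp axis [-0.0034  0.0043]
 pred axis [[254.8, 240.2], [254.7, 219.3], [254.5, 192.4], [254.4, 175.8], [254.4, 162.5]]
```

Call:
apply_moves --pt "0 0 0 0 0 0 37" --pt "0 0 0 0 0 0 38" --pt "0 0 0 0 0 0 40" --pt "0 0 0 0 0 0 44" --pt "0 0 0 0 0 0 50" --pt "0 0 0 0 0 0 60" --pt "0 0 0 0 0 0 75" --pt "0 0 0 0 0 0 80"

```text
t: 24.9
ee_pos: [0.5849, 0.2091, 0.2389]
orientation: [-0.001, 0.967, 0.256, -0.002]
contact_force: [0.0, 0.4, 0.6]
opening: 0.0799
grasp_force: 0.0
```

```bash
python3 tilt.py | grep -v -e rows; python3 - <<'E'
from h import *
w=snap('wrist','w5')
E
```

```text
t 24.9 tcp [0.58486906 0.20908085 0.23889966] tool z [-3.3e-03  5.0e-04 -1.0e+00] F [0.02 0.36 0.57] 0.07987361078869325
side column [0.581  0.2155 0.0156] 0.68 dxy from tcp axis [-0.0039  0.0064]
side column_cap [0.5811 0.2157 0.2518] 0.94 dxy from tcp axis [-0.0038  0.0066]
 pred axis [[292.8, 234.9], [291.6, 245.7], [289.3, 265.7], [287.2, 284.1], [284.9, 304.5]]
top column [0.5795 0.2105 0.0172] 0.54 dxy from tcp axis [-0.0054  0.0014]
top column_cap [0.5822 0.2136 0.252 ] 0.73 dxy from tcp axis [-0.0027  0.0045]
 pred axis [[322.9, 151.6], [321.5, 155.4], [318.7, 162.7], [316.2, 169.4], [313.3, 177.1]]
wrist column [0.5789 0.2093 0.0167] 0.71 dxy from tcp axis [-0.006   0.0002]
wrist column_cap [0.5761 0.2128 0.255 ] 0.68 dxy from tcp axis [-0.0088  0.0037]
 pred axis [[254.8, 240.2], [254.7, 219.3], [254.5, 192.4], [254.5, 175.8], [254.4, 162.5]]
```

View pics/w5.png

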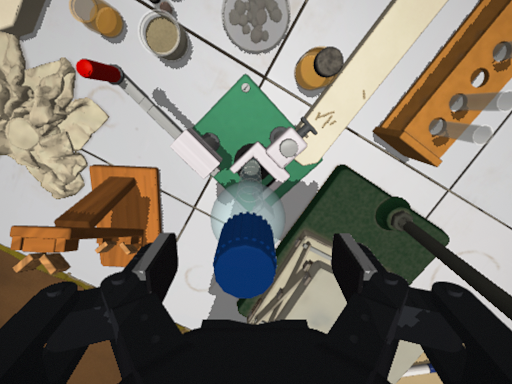

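The column stands free between the open fingers: cap (245,255), bulb (247,215), tube base (251,170). I'll rise straight up and watch it.

Call:
apply_moves --pt "0 -0.1 -0.1 0 0 0 85" --pt "0 0 -0.3 0 0 0 85" --pt "0 0 -0.5 0 0 0 85" --pt "0 0 -0.7 0 0 0 85" --pt "0 0 -0.8 0 0 0 85" --pt "0 0 -0.9 0 0 0 85" --pt "0 0 -0.9 0 0 0 85" --pt "0 0 -0.5 0 0 0 85" --pt "0 0 0 0 0 0 85"

```text
t: 26.45
ee_pos: [0.5852, 0.2114, 0.3595]
orientation: [-0.0, 0.967, 0.256, 0.001]
contact_force: [0.9, -0.0, 0.1]
opening: 0.0849
grasp_force: 0.0
```

```bash
cat > watch.py <<'E'
from h import *
P={}
for c in('side','top'):
  s=snap(c)
  for t in('column','column_cap'):
    for r in arm.tip_of(c,t)[:1]: P.setdefault(t,[]).append(r['at']); print(c,t,np.round(r['at'],4),round(r['confidence'],2))
  m=arm.trace(c,'column')[0]['mask']
  hsv=cv2.cvtColor(s['img'],cv2.COLOR_BGR2HSV); b=cv2.inRange(hsv,(105,140,50),(130,255,255))
  if c=='side': b[:,:240]=0;b[330:]=0;b[:,340:]=0
  n,l,st,ce=cv2.connectedComponentsWithStats(b); i=1+st[1:,4].argmax() if n>1 else 0
  print(c,'blue',ce[i].round(2),st[i],'mask c',np.argwhere(m).mean(0)[::-1].round(2),m.sum())
  f=np.array([.5825,.2104,.015]); print('  pred upright cap centre',proj(s,f+[0,0,.235]).round(1),'foot',proj(s,f).round(1))
  globals()[c]=s
E
python3 watch.py; python3 - <<'E'
from h import *
s=snap('side');t=snap('top')
A=cv2.resize(s['img'][190:350,230:350],(450,600),interpolation=cv2.INTER_CUBIC)
B=cv2.resize(t['img'][140:220,270:340],(350,400),interpolation=cv2.INTER_CUBIC)
o=np.zeros((600,800,3),np.uint8);o[:,:450]=A;o[:400,450:]=B;cv2.imwrite('pics/c6.png',o)
S=arm.get_state();print(S['t'],S['ee_pos'])
E
```

```text
side column [0.5785 0.2129 0.0163] 0.61
side column_cap [0.5808 0.2165 0.2545] 0.64
side blue [294.77 220.28] [290 218  10   7  40] mask c [288.73 256.18] 1279
  pred upright cap centre [291.8 230.3] foot [284.  304.2]
top column [0.5771 0.2119 0.0166] 0.61
top column_cap [0.5788 0.2147 0.2534] 0.77
top blue [322.12 151.72] [317 145  11  14 106] mask c [317.9  161.57] 343
  pred upright cap centre [323.3 151. ] foot [313.  177.6]
26.95 [0.58386152 0.21116875 0.35575334]
```

View pics/c6.png

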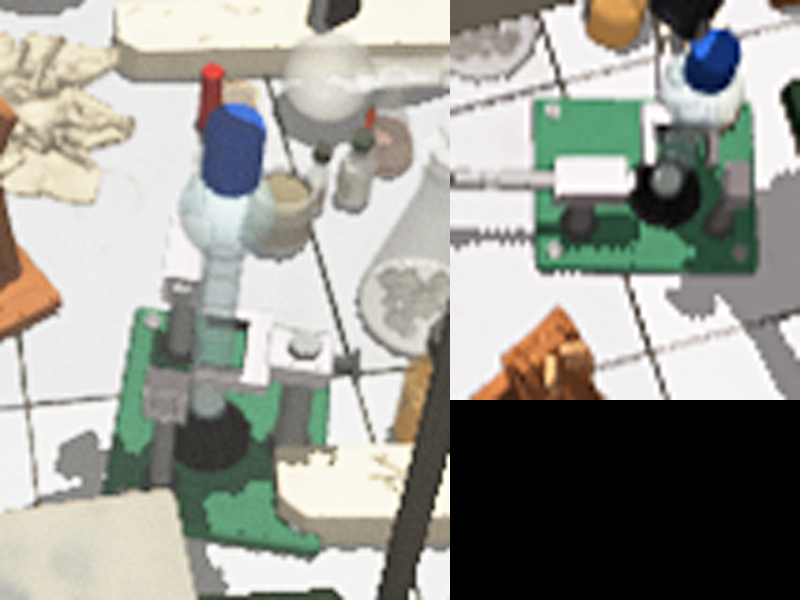

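The column stands upright on the pad and no longer touches the gripper. The foot may sit a few mm towards the front, so I'll average several views before the bolt passes in front of it.

```bash
cat > avg.py <<'E'
from h import *
a=np.radians(-16.6); ex=np.array([np.cos(a),np.sin(a),0]);ey=np.array([-ex[1],ex[0],0]); seat=np.array([.5825,.2104,0])
D={}
for k in range(4):
  for c in('side','top','wrist'):
    s=snap(c)
    for t in('column','column_cap','stand_seat'):
      for r in arm.tip_of(c,t):
        q=np.array(r['at'])-seat
        if np.hypot(*q[:2])<.03: D.setdefault((t,c),[]).append([q@ex*1e3,q@ey*1e3,q[2]*1e3]); break
for k,v in sorted(D.items()): print(k,len(v),np.mean(v,0).round(1),np.std(v,0).round(1))
print(arm.get_state()['t'])
E
python3 avg.py
python3 - <<'E'
from h import *
a=np.radians(-16.6); ex=np.array([np.cos(a),np.sin(a),0]);ey=np.array([-ex[1],ex[0],0]); seat=np.array([.5825,.2104,0])
st=arm.snapshot('side')
for nm in('side','top','wrist'):
  s=arm.snapshot(nm) 
  m=arm.trace(nm,'column'); print(nm,len(m))
  if not m: continue
  m=m[0]['mask'].astype(np.uint8)
  # fit foot (x,y) and lean by matching silhouette of solid of revolution
  from scipy.optimize import minimize
  prof=[(0,18),(.009,18),(.009,11),(.169,11)]+[(.19+.025*np.sin(t),25*np.cos(t)) for t in np.linspace(-1,1,9)]+[(.215,15),(.255,15)]
  th=np.linspace(0,2*np.pi,16,endpoint=False)
  def sil(v):
    o=np.zeros(m.shape,np.uint8); ax=np.array([v[2],v[3],1]);ax/=np.linalg.norm(ax); base=np.array([v[0],v[1],.015])
    u=np.cross(ax,[0,1,0]);u/=np.linalg.norm(u);w=np.cross(ax,u)
    rings=[[proj(s,base+h*ax+r*1e-3*(np.cos(t)*u+np.sin(t)*w)) for t in th] for h,r in prof]
    for A,B in zip(rings,rings[1:]):
      cv2.fillConvexPoly(o,cv2.convexHull(np.float32(A+B)*16).astype(np.int32),1,shift=4)
    return o
  f=lambda v:-(sil(v)&m).sum()/(sil(v)|m).sum()
  b=minimize(f,[.58,.211,0,0],method='Nelder-Mead',options=dict(initial_simplex=np.array([[.58,.211,0,0],[.588,.211,0,0],[.58,.219,0,0],[.58,.211,.03,0],[.58,.211,0,.03]]),maxiter=150))
  q=np.r_[b.x[:2],0]-seat; print(nm,b.fun,'xy stand mm',q@ex*1e3,q@ey*1e3,'lean deg',np.degrees(b.x[2:]))
E
```

```text
('column', 'side') 4 [-3.7  1.4 16.1] [1.  1.5 2. ]
('column', 'top') 3 [-3.   1.4 16.6] [0.8 0.8 0.9]
('column', 'wrist') 4 [ 0.6  0.  16.2] [1.5 1.  0.7]
('column_cap', 'side') 4 [ -1.4   2.8 190.8] [  3.    3.6 112.7]
('column_cap', 'top') 4 [ -2.3   1.8 251.6] [0.8 1.1 1.5]
('column_cap', 'wrist') 4 [ -6.7   0.5 255.2] [0.9 1.1 0.5]
('stand_seat', 'side') 4 [-0.7 -1.8 15.6] [0.9 0.8 2. ]
('stand_seat', 'top') 4 [-1.2 -1.3 16.5] [1.6 1.4 0.9]
('stand_seat', 'wrist') 4 [-2.5  1.2 16.2] [1.2 2.  1.5]
29.35
side 1
side 0.0 xy stand mm 32.19066181547505 -23.707181679333367 lean deg [ 4.2464062  -0.21024306]
top 1
top 0.0 xy stand mm 35.54036745796669 -60.09182324500875 lean deg [ 5.60165561 -5.31230913]
wrist 3
wrist 0.0 xy stand mm -8.274259838873306 31.119039152127197 lean deg [-13.28098264   3.76507129]<stdin>:20: RuntimeWarning: overflow encountered in scalar negative
```

Averaged, the foot is within about 2 mm of the seat and the cap has stayed steady for over 3 s. Now the bolt.

Call:
apply_moves --pt "0.5 -0.65 -0.2 0 0 0 85" --pt "0.7 -0.9 0 0 0 0 85" --pt "0.7 -0.9 0 0 0 0 85" --pt "0.7 -0.9 0 0 0 0 85" --pt "0.7 -0.9 0 0 0 0 85" --pt "0.63 -0.83 0 0 0 0 85" --pt "0 0 0.5 0 0 0.97 85" --pt "0 0 0.5 0 0 0.96 85" --pt "0 0 0.5 0 0 0.96 85" --pt "0 0 0.5 0 0 0.96 85" --pt "0 0 0.5 0 0 0.96 75" --pt "0 0 0.5 0 0 0.96 65" --pt "0 0 0.5 0 0 0 60" --pt "0 0 0 0 0 0 60"

```text
t: 31.1
ee_pos: [0.6051, 0.3697, 0.2713]
orientation: [0.001, 0.99, -0.142, -0.004]
contact_force: [-0.5, -0.8, 0.6]
opening: 0.0601
grasp_force: 0.0
```

```bash
python3 - <<'E'
from h import *
for c in('side','wrist'):
  snap(c)
  for r in arm.tip_of(c,'bolt_grip')[:1]+arm.tip_of(c,'column')[:1]+arm.tip_of(c,'column_cap')[:1]: print(c,np.round(r['at'],4),r['confidence'])
y=np.radians(-106.6); delta([.6067,.3702,.1225],mat([0,0,-1],[np.cos(y),np.sin(y),0])); print(arm.get_state()['q'])
E
```

```text
side [0.5791 0.2113 0.016 ] 0.64
side [0.5787 0.2103 0.0184] 0.8
side [0.579  0.2154 0.2553] 0.89
wrist [0.605  0.3706 0.1402] 0.72
shift [0.02 0.01 6.09] turn [-0.    0.02  0.01]
[3.90596580e-01 6.12751938e-01 1.14208762e+00 1.72010894e-03
 1.38833835e+00 2.24894280e+00]
```

Call:
apply_moves --pt "0 0 0.8 0 0 0 60" --pt "0 0 1 0 0 0 60" --pt "0 0 1 0 0 0 55" --pt "0 0 1 0 0 0 50" --pt "0 0 1 0 0 0 45" --pt "0 0 0.7 0 0 0 40" --pt "0 0 0.5 0 0 0 35" --pt "0 0 0 0 0 0 25" --pt "0 0 0 0 0 0 12" --pt "0 0 0 0 0 0 10" --pt "0 0 0 0 0 0 10" --pt "0 0 0 0 0 0 10" --grip_force 25

```text
t: 32.7
ee_pos: [0.606, 0.3701, 0.1243]
orientation: [0.0, 0.99, -0.144, -0.001]
contact_force: [0.1, -1.9, -2.8]
opening: 0.013
grasp_force: 24.6
```

Call:
apply_moves --pt "0 0.1 0 0 0 0 10" --pt "0 0.15 0 0 0 0 10" --pt "0 0.2 0 0 0 0 10" --pt "0 0.2 0 0 0 0 10" --pt "0 0.2 0 0 0 0 10" --pt "0 0.2 0 0 0 0 10" --pt "0 0.2 0 0 0 0 10" --pt "0 0.2 0 0 0 0 10" --pt "0 0.2 0 0 0 0 10" --pt "0 0.15 0 0 0 0 10" --pt "0 0.1 0 0 0 0 10" --pt "0 0 0 0 0 0 10"

```text
t: 33.9
ee_pos: [0.5921, 0.3235, 0.1243]
orientation: [0.001, 0.99, -0.144, -0.002]
contact_force: [0.1, -0.3, 1.3]
opening: 0.0129
grasp_force: 25.2
```

```bash
python3 watch.py; python3 - <<'E'
from h import *
a=np.radians(-16.6); ey=np.array([-np.sin(a),np.cos(a)])
S=arm.get_state(); print('bolt',.065-(np.array([.6067,.3702])-S['ee_pos'][:2])@ey,S['contact_force'])
E
```

```text
side column [0.5786 0.2137 0.017 ] 0.67
side column_cap [0.5821 0.2146 0.2529] 0.85
side blue [292.33 223.47] [285 217  15  15 154] mask c [288.79 256.45] 1371
  pred upright cap centre [291.8 230.3] foot [284.  304.2]
bolt 0.01617814348827789 [-0.17406088 -4.12900061  4.52589586]Traceback (most recent call last):
  File "watch.py", line 7, in <module>
    m=arm.trace(c,'column')[0]['mask']
      ~~~~~~~~~~~~~~~~~~~~~^^^
IndexError: list index out of range
```

Call:
apply_moves --pt "0 0.12 0 0 0 0 10" --pt "0 0.12 0 0 0 0 10" --pt "0 0.12 0 0 0 0 10" --pt "0 0.12 0 0 0 0 10" --pt "0 0.1 0 0 0 0 10" --pt "0 0.06 0 0 0 0 10" --pt "0 0.04 0 0 0 0 10" --pt "0 0 0 0 0 0 10"

```text
t: 35.1
ee_pos: [0.5874, 0.3078, 0.1242]
orientation: [0.0, 0.99, -0.144, -0.002]
contact_force: [0.6, 1.7, 5.1]
opening: 0.0132
grasp_force: 25.5
```

Call:
apply_moves --pt "0 0.08 0 0 0 0 10" --pt "0 0.08 0 0 0 0 10" --pt "0 0 0 0 0 0 10"

```text
t: 35.4
ee_pos: [0.5874, 0.3076, 0.1243]
orientation: [-0.003, 0.99, -0.144, -0.0]
contact_force: [2.0, 10.1, 2.2]
opening: 0.0127
grasp_force: 25.4
```

```bash
python3 - <<'E'
from h import *
a=np.radians(-16.6); ey=np.array([-np.sin(a),np.cos(a)])
S=arm.get_state(); print('bolt',.065-(np.array([.6067,.3702])-S['ee_pos'][:2])@ey,S['contact_force'],S['contact_force'][:2]@ey)
E
```

```text
bolt -0.0004927183724758311 [ 2.0059104  10.14536879  2.23937007] 10.295601205419842
```

The bolt is home: computed value about 0, and 10 N gives no further travel. Now I'll relax, let go, rise and retreat.

Call:
apply_moves --pt "0 -0.1 0 0 0 0 10" --pt "0 -0.03 0 0 0 0 14" --pt "0 0 0 0 0 0 20" --pt "0 0 0 0 0 0 30" --pt "0 0 0 0 0 0 40" --pt "0 0 0 0 0 0 40" --pt "0 0 -0.4 0 0 0 40" --pt "0 0 -0.8 0 0 0 40" --pt "0 0 -1 0 0 0 40" --pt "0 0 -1 0 0 0 40" --pt "0 0 -1 0 0 0 40" --pt "0 0 -1 0 0 0 40" --pt "0 -0.5 -1 0 0 0 40" --pt "0 -0.5 -1 0 0 0 40" --pt "0 -0.5 0 0 0 0 40" --pt "0 0 0 0 0 0 40"

```text
t: 37.0
ee_pos: [0.5987, 0.3449, 0.3046]
orientation: [-0.001, 0.99, -0.143, -0.001]
contact_force: [-0.3, 0.1, -0.1]
opening: 0.0397
grasp_force: 0.0
```

```bash
python3 avg.py; python3 - <<'E'
from h import *
s=snap('side');t=snap('top');w=snap('wrist')
for c in('side','top','wrist'):
  for n in('bolt_grip','conical_flask','brown_low','jar_grey','jar_brown'):
    for r in arm.tip_of(c,n)[:1]: print(c,n,np.round(r['at'],4),round(r['confidence'],2))
A=cv2.resize(s['img'][190:350,230:350],(450,600),interpolation=cv2.INTER_CUBIC)
B=cv2.resize(t['img'][140:220,270:340],(350,300));C=cv2.resize(w['img'],(350,262))
o=np.zeros((600,800,3),np.uint8);o[:,:450]=A;o[:300,450:]=B;o[300:562,450:]=C;cv2.imwrite('pics/c7.png',o)
S=arm.get_state();print(S['t'],S['ee_pos'])
E
```

```text
('column', 'side') 4 [-3.3  1.1 17.7] [1.1 1.6 1. ]
('column', 'top') 4 [-3.   0.5 15.7] [1.2 1.4 0.5]
('column', 'wrist') 4 [-0.3 -0.6 16.4] [0.9 1.1 0.8]
('column_cap', 'side') 4 [ -3.1   5.2 253.9] [0.6 0.5 1.3]
('column_cap', 'wrist') 4 [ -6.    1.3 255.2] [1.3 2.3 0.1]
('stand_seat', 'side') 4 [-0.  -3.2 16. ] [1.  1.6 1.2]
('stand_seat', 'top') 4 [ 0.4 -2.1 17.4] [1.4 0.8 0.4]
('stand_seat', 'wrist') 4 [-1.2  2.6 15.5] [1.7 1.1 1.1]
39.4
side bolt_grip [0.5884 0.3075 0.1403] 0.46
side conical_flask [ 0.7361  0.295  -0.0058] 0.94
side brown_low [ 0.7166  0.2035 -0.0021] 0.78
side jar_grey [ 0.6603  0.3743 -0.002 ] 0.77
top bolt_grip [0.5875 0.3094 0.137 ] 0.48
top conical_flask [7.378e-01 2.923e-01 5.000e-04] 0.65
top brown_low [0.4206 0.3267 0.0008] 0.7
top jar_grey [0.656  0.3683 0.0013] 0.57
top jar_brown [ 6.430e-01  4.418e-01 -2.000e-04] 0.69
wrist bolt_grip [0.5892 0.3075 0.1376] 0.76
wrist conical_flask [ 7.316e-01  2.933e-01 -2.000e-04] 0.7
wrist brown_low [ 0.7187  0.2013 -0.0017] 0.83
wrist jar_grey [ 0.6611  0.3713 -0.0032] 0.84
wrist jar_brown [ 0.6399  0.4403 -0.0018] 0.97
40.3 [0.59853494 0.34358947 0.30389875]
```

View pics/c7.png

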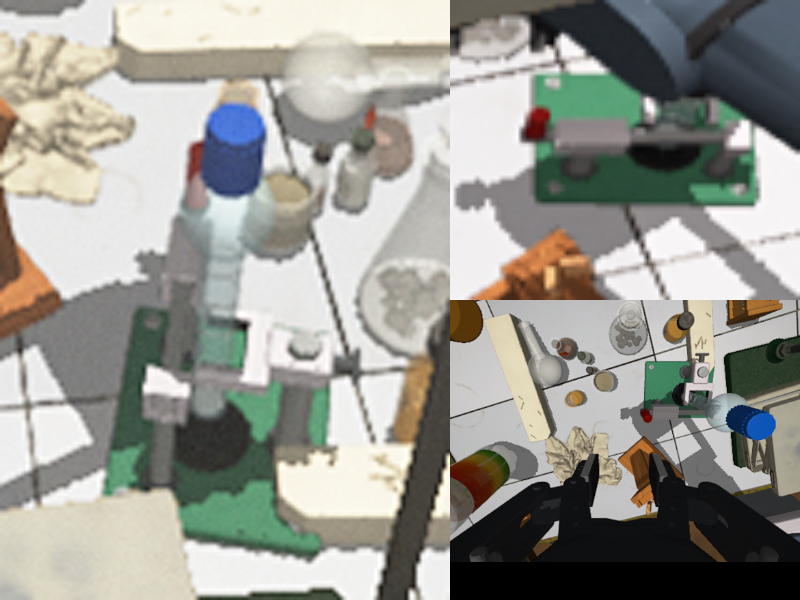

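The bolt lies fully across into the keeper, with the red grip at its home position. The column stands upright and unchanged (cap at crop (235,150)), and the flask, bottle and jars are where they were.

```bash
python3 -c "
from workcell import arm
print(arm.sign_off())"
```

```text
the job is handed in; nothing more can be done
None
```

The job is handed in: the column stands upright and still on the pad, within about 3 mm of its middle; the bolt is pushed fully home against its stop (I inferred the click from its position); the other flasks, bottles and jars haven't moved; and on the way in the tube touched the fork lightly (about 2 N) before I re-centred it.

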